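# Unhitch the wagon tongue and hold it up

## Robot

A 6-joint arm with a two-finger parallel gripper is mounted at the origin on the work surface. World frame = base frame: x ahead of the robot, y to its left, z up, the work surface at z = 0. Lengths are in mm, angles in rad, forces in N, time in s.
With the tool pointing down it reaches from about 275 to 775 mm from the base axis. Payload 14.6 kg.
Tool frame: the origin (TCP) lies midway between the tips of the shut fingers; the grasp point (between the pads) lies 19 mm behind it; z points along the fingers, y is the direction in which the jaws open and shut (so a half turn about z gives the same grasp; the last joint's range is limited). The gripper opens to 85 mm and grips with 20 to 120 N. Pads are 22 mm wide; open, the fingers measure 114 mm over their backs; the gripper's body (76 mm by 85 mm) begins 54 mm behind the grasp point. The pads swing forward as they close: fully open they stand 13 mm farther back than shut.
Start: joints at [-1.258, 0.263, -0.048, 1.259, 0, 1.415], TCP at [236.73, -468.602, 231.278] pointing down, gripper open.
Joint ranges: [-2.65, 2.65], [-0.89, 1.7], [-1.18, 1.37], [-2.13, 2.11], [-1.35, 1.29], [-3.14, 3.14]. Speed limits (rad/s): [1.89, 1.89, 2.57, 2.79, 3.14, 3.14].

## Interface

Orientations are given as a unit quaternion [w, x, y, z].
In Python, from plant import ctrl gives the robot as it stands.
- The arm moves only by the tool apply_moves, never from a script. Its argument "commands" is a list of rows, each a list of 7 numbers: the turn, a rotation vector about the tool's x, y, z in rad, then the shift along the tool's x, y, z in m, then the closure in counts, from 0 (fully open) to 255 (shut). In form: [[ax, ay, az, dx, dy, dz, jaw], ...]. A call has exactly 5 rows; each row is the pose to reach, as a shift and turn from the pose commanded when the call began, along the tool's axes at that moment; what a row does not reach only later rows make up. A row lasts 1/10 s, in which the tool goes at most 50 mm and 8.59 degrees, less where a joint would pass 70% of its speed; a pose out of reach is approached as far as the arm can. A call with a gripper value outside its range is refused whole. The fingers move at their own pace and stop on an object; "force" is the grip in N (left out, the last holds). Time passes only in rows, so rows that repeat a pose let the fingers close, or fill a call up. It gives the time, the measured TCP pose, the force and the opening at its end, in the units of the state.
- ctrl.get_obs(): the state, without advancing time (a new reading comes with each control period).
- ctrl.grab_frame(name): name is "side" or "top"; returns a dict with "img" (384x512x3 uint8, red, green, blue), "mtx" (3x3 intrinsics, pixels), "T" (4x4, takes a point from camera to world coordinates). Camera axes: x right, y up, looking along -z (the intrinsics and any distortion apply to the point x, -y, -z); pixel columns grow to the right and rows downward; lengths in mm; the calibration is good to about 2 mm. A picture is of the moment at which its call begins. There is no depth.
- ctrl.sign_off(): hands the job in, once; it reports no verdict.
The state is a dict: "t": time; "joint_pos": joint angles; "joint_vel": joint speeds; "tau": joint torques, N m; "eef_pos": TCP position; "tcp_rot": TCP orientation; "contact_force": force on the tool from outside, world axes, zero at the start; "wrist_torque": the same for the moment, N m; "gripper_width": opening from 0.0 (shut) to 1.0 (fully open).
Only numpy, scipy, OpenCV 4.12 (cv2) and the standard library are available. Lean on these libraries where they do the work, as an engineer would, in place of code of your own. Each camera call takes 0.05 s, during which the arm holds its last target.

## Task

The small hand wagon is hitched to the ball mount on the bench: unhitch it. Pull the red latch grip sideways, straight out from the coupler against its spring, while the tongue is still down, then lift the tongue off the ball until the coupler is about 9 cm above it, and finish while still holding the tongue up there with the gripper, steady. Leave the jar, the tin and the wrench where they are.

Things in the scene. Friction and masses are not known exactly. Their poses are not given: they have to be found in the camera images.
- rig: Fixed grey base plate (120 x 110 x 10 mm) with hitch ball, and a green, chocked hand wagon (160 mm high). Origin on the bench straight below the ball; +z up, yaw varies. The wagon is 0.26 to 0.61 m from the ball to its -y; the tongue runs along its y axis from wagon to ball; the latch grip is on its -x side and is pulled towards its -x.
- ball (a point): Centre of the 40 mm steel hitch ball, 85 mm above the bench, fixed. Axes as rig.
- tongue: Yellow 22 mm square tube with a dark coupler shell at its free end (62 mm in x, 74 mm in y, top 114 mm above the bench when down); about 0.6 kg. Origin: hinge at the wagon, 95 mm above the bench, 260 mm from the ball along the rig's -y. A + turn about +x raises it, up to 0.75 rad; let go, it falls. Axes as the rig's when down. Locked down until the latch is out.
- coupler (a point): Centre of the coupler's cup on the tongue: coincides with the ball centre when hitched, and rises with the tongue (260 mm from the hinge along the tongue's y, 10 mm below it).
- latch (a joint): Travel of the latch slide in m: 0 = locked, sprung home; 0.016 = right out, at its stop. Slides towards -x of tongue, which carries it. The spring pulls back with 6 N at 0 and 10 N at 0.016. A tooth under the ball stops the tongue rising; it is clear from about 0.007.
- latch_grip (a point): Centre of the red upright latch grip: rounded block 18 mm (x) by 26 (y) by 54 tall. Locked: centre 138 mm above the bench (111 to 165), 60 mm from the ball axis towards the rig's -x, 20 mm clear of the coupler's side. Fingers above the coupler's top (114 mm) are free all round. Carried by latch and tongue; strong enough to lift the tongue by. Axes as tongue.
- jar_mid (a point): Centre (half-way up) of a loose amber glass jar with white cap, 60 mm across, 85 mm tall. Bystander.
- tin_mid (a point): Centre (half-way up) of a loose pale tin with a whitish lid and paper label, 68 mm across, 75 mm tall. Bystander.
- wrench: Loose steel wrench lying flat along its x axis, 170 mm long, 8 mm thick; origin under its middle. Bystander.

How it is judged (in metres and radians):
On the way, in this order (a step that is already met when the one before it is completed fails the run):
1. the latch is pulled out while the tongue is still down on the ball (value of joint latch above 0.007 m and z of coupler in the frame of ball below 0.015 m), for 0.1 s.
2. the tongue is lifted clear of the ball in the gripper (z of coupler in the frame of ball above 0.06 m and contact force between the fingers and tongue above 1 N), for 0.2 s.
At the end, for the whole second after the job is handed in: The coupler's cup centre is more than 60 mm above the ball centre, the gripper's fingers press on the tongue or its latch with more than 1 N (it is held, and nothing else carries it), the tongue turns slower than 0.1 rad/s, and the jar, tin and wrench are each within 30 mm of where they started (all of step 2 and angular speed of tongue below 0.1 rad/s and distance of each of jar_mid, tin_mid, wrench from where it was at the start of the episode below 0.03 m); the arm keeps its last pose, push and grip.
It fails at once if the glass jar is knocked or moved by more than 30 mm (distance of jar_mid from where it was at the start of the episode above 0.03 m).
It fails at once if the tin is knocked or moved by more than 30 mm (distance of tin_mid from where it was at the start of the episode above 0.03 m).
It fails at once if the wrench is knocked or moved by more than 30 mm (distance of wrench from where it was at the start of the episode above 0.03 m).
It also fails if it takes over 35 s, if anything falls off the work surface, if the arm or the gripper's body presses on something with over 40 N, if the wrist force passes 120 N, or if a joint passes its speed limit or range.

## Working session

There is one attempt and no reset: what is moved stays moved. The work goes in short steps, Python scripts to look and compute and a tool call to move; the robot and the scene stay as the last step left them, time stands still between calls to the robot, and variables do not carry over. Pictures are saved under pics/ and viewed, and the job is handed in when it is done.

Besides the shell and the picture viewer there is one more tool, called after "Call:" as name(argument=value, ...), one argument or row to a line, values as JSON. apply_moves: Moves the arm, as the interface text tells. Its arguments: {"type":"object","properties":{"commands":{"type":"array","items":{"type":"array","items":{"type":"number"}}},"force":{"type":"number"}},"required":["commands"]}

```bash
mkdir -p pics; cat > h.py <<'E'
import numpy as np, cv2, json
from plant import ctrl
def grab(n,f):
    d=ctrl.grab_frame(n); cv2.imwrite('pics/'+f,cv2.cvtColor(d['img'],cv2.COLOR_RGB2BGR)); np.savez('pics/'+f[:-4]+'.npz',**{k:v for k,v in d.items() if k in('img','mtx','T')}); return d
def load(f): return np.load('pics/'+f)
def ray(d,u,v):
    K=d['mtx'];T=d['T'];p=np.linalg.inv(K)@[u,v,1]
    r=T[:3,:3]@np.array([p[0],-p[1],-p[2]]);return T[:3,3],r/np.linalg.norm(r)
def onz(d,u,v,z):
    o,r=ray(d,u,v);return o+r*(z-o[2])/r[2]
def tri(a,b):
    (o1,r1),(o2,r2)=a,b
    A=np.stack([r1,-r2],1);s=np.linalg.lstsq(A,o2-o1,rcond=None)[0]
    p,q=o1+s[0]*r1,o2+s[1]*r2;return (p+q)/2,np.linalg.norm(p-q)
def proj(d,P):
    T=d['T'];c=T[:3,:3].T@(np.array(P)-T[:3,3]);p=d['mtx']@[c[0],-c[1],-c[2]];return p[:2]/p[2]
E
python3 - <<'E'
from h import *
for n in('side','top'):
    d=grab(n,n+'0.png');print(d.keys(),d['mtx'],d['T'])
o=ctrl.get_obs();print(o)
a=cv2.imread('pics/side0.png');
E
```

```text
dict_keys(['img', 'mtx', 'T']) [[409.92467368   0.         251.61365082]
 [  0.         409.92467368 185.30963023]
 [  0.           0.           1.        ]] [[ 9.93635209e-01  5.96579176e-02 -9.55510557e-02  4.78245490e+02]
 [-1.12588025e-01  4.98806787e-01 -8.59369377e-01 -6.51695143e+02]
 [-3.60667232e-03  8.64657575e-01  5.02348754e-01  5.00939227e+02]
 [ 0.00000000e+00  0.00000000e+00  0.00000000e+00  1.00000000e+00]]
dict_keys(['img', 'mtx', 'T']) [[467.38700667   0.         249.94628011]
 [  0.         467.38700667 194.32237253]
 [  0.           0.           1.        ]] [[ 2.02802755e-02  9.97706003e-01 -6.45866959e-02  5.12407525e+02]
 [-9.99454500e-01  2.19152153e-02  2.47067796e-02  5.44870612e+01]
 [ 2.60655336e-02  6.40504036e-02  9.97606202e-01  1.19070879e+03]
 [ 0.00000000e+00  0.00000000e+00  0.00000000e+00  1.00000000e+00]]
{'t': 0.1, 'joint_pos': array([-1.25829596e+00,  2.63465182e-01, -4.88412014e-02,  1.25937259e+00,
        2.18441844e-05,  1.41549197e+00]), 'joint_vel': array([ 0.00048542, -0.00110182,  0.0023776 , -0.00105922, -0.00243363,
       -0.00170016]), 'tau': array([ 4.63340562e-03, -6.38579178e+01,  3.85064757e+01,  9.86005005e-03,
       -8.22543961e-05,  1.05088205e-05]), 'eef_pos': array([ 236.66753564, -468.38247748,  230.89015526]), 'tcp_rot': array([-4.40816372e-04,  9.72769239e-01,  2.31775349e-01, -2.37628970e-05]), 'contact_force': array([-0.33025866, -0.34634753,  0.02341829]), 'wrist_torque': array([ 0.08349414, -0.02807379,  0.01621469]), 'gripper_width': 0.9985074001293932}
```

View pics/side0.png

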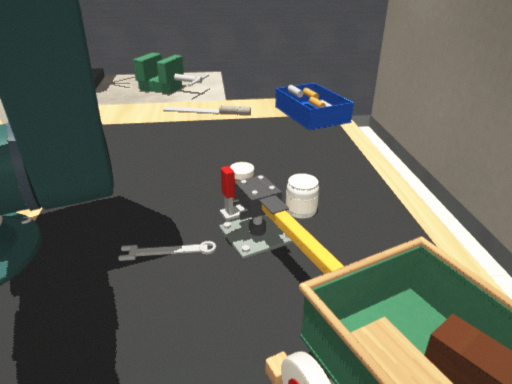

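View pics/top0.png

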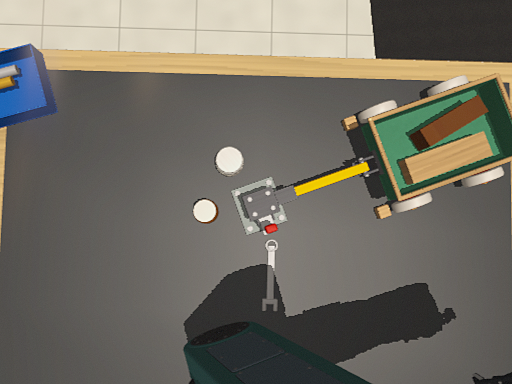

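The side view shows the red grip at about (228,182), with the jar cap behind it at (242,171), the tin at (302,196) and the wrench at (168,250). The top view shows the grip at (271,229), the coupler at about (263,202), the yellow tongue from (295,190) to (368,168), the jar at (205,211), the tin at (229,161) and the wrench from (271,245) to (269,310).

```bash
python3 - <<'E'
from h import *
s=load('side0.npz');t=load('top0.npz')
def m(d,c):
    h=cv2.cvtColor(d['img'],cv2.COLOR_RGB2HSV);H,S,V=cv2.split(h)
    return (((H<6)|(H>174))&(S>200)&(V>90) if c=='r' else (H>20)&(H<30)&(S>200)&(V>120)).astype(np.uint8)
def comp(mk,box):
    z=np.zeros_like(mk);a,b,c,e=box;z[c:e,a:b]=mk[c:e,a:b];n,l,st,ce=cv2.connectedComponentsWithStats(z);i=1+np.argmax(st[1:,4]);return l==i,st[i],ce[i]
rs=comp(m(s,'r'),(200,260,150,220));rt=comp(m(t,'r'),(250,290,210,245))
print(rs[1:],rt[1:])
print('grip tri',tri(ray(s,*rs[2]),ray(t,*rt[2])))
y,x=np.where(rt[0]); q=cv2.minAreaRect(np.stack([x,y],1).astype(np.float32));print(q)
print('grip top z165',onz(t,*rt[2],165),onz(t,*rt[2],150))
yt=comp(m(t,'y'),(285,375,150,205));y,x=np.where(yt[0])
P=np.array([onz(t,a,b,106)[:2] for a,b in zip(x,y)]);r=cv2.minAreaRect(P.astype(np.float32));print('yellow',r)
vx,vy,x0,y0=cv2.fitLine(P.astype(np.float32),cv2.DIST_L2,0,.01,.01).ravel();print(vx,vy,x0,y0,np.degrees(np.arctan2(vy,vx)))
im=t['img'][140:320,190:380];cv2.imwrite('pics/tz.png',cv2.cvtColor(cv2.resize(im,None,fx=4,fy=3.3,interpolation=cv2.INTER_CUBIC)[:600,:800],cv2.COLOR_RGB2BGR))
im=s['img'][140:290,110:340];cv2.imwrite('pics/sz.png',cv2.cvtColor(cv2.resize(im,None,fx=3.4,fy=3.4,interpolation=cv2.INTER_CUBIC),cv2.COLOR_RGB2BGR))
print('jar',onz(t,205,211,85),'tin',onz(t,229,161,75),'wr',onz(t,271,245,8),onz(t,269,310,8))
E
```

```text
(array([222, 167,  12,  30, 300], dtype=int32), array([227.52333333, 181.49666667])) (array([265, 224,  12,   9,  47], dtype=int32), array([270.68085106, 227.4893617 ]))
grip tri (array([506.23744938, -19.4441193 , 142.1099978 ]), np.float64(1.2091444936912668))
((270.70001220703125, 228.09999084472656), (7.589465618133545, 10.75174331665039), 71.56504821777344)
grip top z165 [506.96293129 -17.85649258 165.        ] [506.88330936 -18.91444716 150.        ]
yellow ((625.0241088867188, -162.81048583984375), (22.2392520904541, 181.49925231933594), 20.720945358276367)
0.3540174 -0.93523884 624.67566 -162.21344 -69.26676
jar [542.22950978 132.38957091  85.        ] tin [663.69170883  78.77943427  75.        ] wr [462.10106876 -30.50397096   8.        ] [300.35393436 -28.31105957   8.        ]
```

View pics/tz.png

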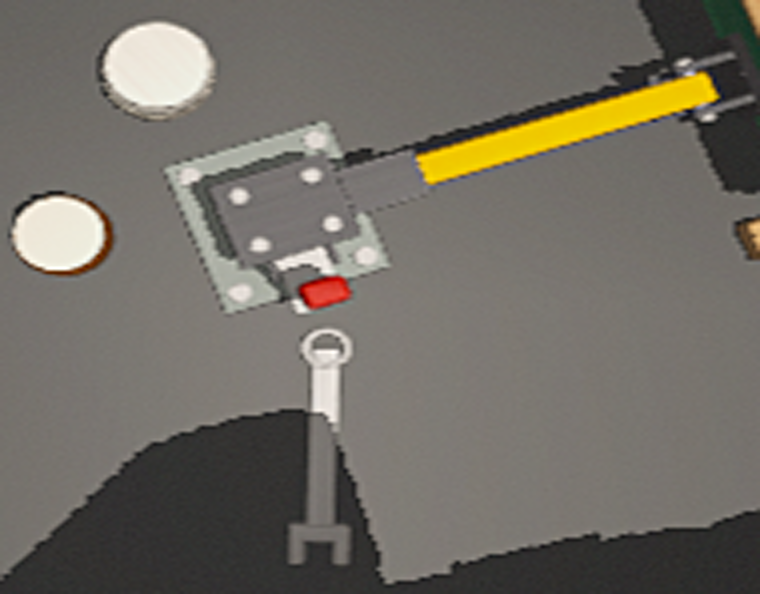

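View pics/sz.png

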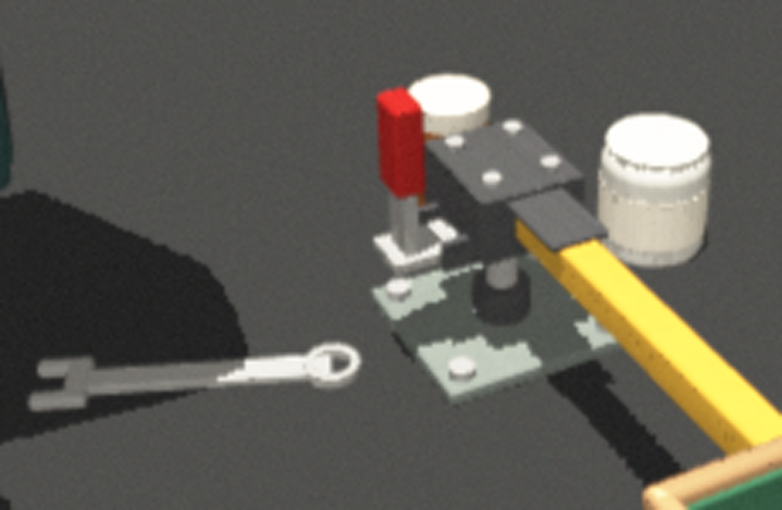

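The grip is at about (506,-19). The ball follows at about (562,2), the tongue line gives the same point, and the rig yaw is about 20.7°. I'll close the jaws along rig x, so I move above the grip first.

Call:
apply_moves(
  commands=[
    [0,0,0,0.037,-0.023,0,0],
    [0,0,0,0.074,-0.0465,0,0],
    [0,0,0,0.111,-0.07,0,0],
    [0,0,0,0.148,-0.093,0,0],
    [0,0,0,0.185,-0.1165,0,0],
  ],
  force=60,
)

```text
t: 0.6
eef_pos: [349.8, -279.5, 231.1]
tcp_rot: [-0.0, 0.973, 0.232, -0.0]
contact_force: [0.5, -0.1, -0.2]
gripper_width: 1.001
```

Call:
apply_moves(
  commands=[
    [0,0,0,0.037,-0.023,0,0],
    [0,0,0,0.074,-0.0465,0,0],
    [0,0,0,0.111,-0.07,0,0],
    [0,0,0,0.148,-0.093,0,0],
    [0,0,0,0.185,-0.1165,0,0],
  ],
)

```text
t: 1.1
eef_pos: [462.5, -92.0, 231.2]
tcp_rot: [-0.0, 0.973, 0.232, -0.0]
contact_force: [0.7, -1.6, 0.4]
gripper_width: 0.997
```

Call:
apply_moves(
  commands=[
    [0,0,0,0.037,-0.023,0,0],
    [0,0,0,0.074,-0.0465,0,0],
    [0,0,0,0.074,-0.0465,0,0],
    [0,0,0,0.074,-0.0465,0,0],
    [0,0,0,0.074,-0.0465,0,0],
  ],
)

```text
t: 1.6
eef_pos: [506.5, -19.5, 231.1]
tcp_rot: [-0.0, 0.973, 0.232, -0.0]
contact_force: [0.5, 0.3, -0.2]
gripper_width: 1.0
```

Call:
apply_moves(
  commands=[
    [0,0,-0.14,0,0,0,0],
    [0,0,-0.28,0,0,0,0],
    [0,0,-0.42,0,0,0,0],
    [0,0,-0.56,0,0,0,0],
    [0,0,-0.7,0,0,0,0],
  ],
)

```text
t: 2.1
eef_pos: [506.4, -20.2, 231.4]
tcp_rot: [0.0, 0.833, 0.553, -0.0]
contact_force: [-0.5, -0.3, -0.4]
gripper_width: 0.999
```

Call:
apply_moves(
  commands=[
    [0,0,-0.14,0,0,0,0],
    [0,0,-0.28,0,0,0,0],
    [0,0,-0.42,0,0,0,0],
    [0,0,-0.56,0,0,0,0],
    [0,0,-0.7,0,0,0,0],
  ],
)

```text
t: 2.6
eef_pos: [506.5, -20.2, 231.4]
tcp_rot: [0.0, 0.593, 0.805, -0.0]
contact_force: [-0.5, 0.3, 0.3]
gripper_width: 1.005
```

Call:
apply_moves(
  commands=[
    [0,0,-0.06,0,0,0.01,0],
    [0,0,-0.06,0,0,0.02,0],
    [0,0,-0.06,0,0,0.03,0],
    [0,0,-0.06,0,0,0.03,0],
    [0,0,-0.06,0,0,0.03,0],
  ],
)

```text
t: 3.1
eef_pos: [506.8, -19.1, 201.2]
tcp_rot: [-0.0, 0.571, 0.821, -0.0]
contact_force: [1.2, 0.5, 0.9]
gripper_width: 0.997
```

```bash
python3 - <<'E'
from h import *
s=grab('side','s1.png');t=grab('top','t1.png')
print(ctrl.get_obs()['eef_pos'])
for d in(s,t):
  for z in(201,165,140): print(proj(d,[506.5,-19,z]).round(1))
  b=[562.6,2.2,85];print('ball',proj(d,b).round(1), 'coupler top',proj(d,[562.6,2.2,114]).round(1))
cv2.imwrite('pics/s1z.png',cv2.cvtColor(cv2.resize(s['img'][100:260,130:330],None,fx=3.7,fy=3.7,interpolation=cv2.INTER_CUBIC),cv2.COLOR_RGB2BGR))
E
```

```text
[507.14693316 -19.00021423 201.59750158]
[226.9 151.2]
[227.6 169.9]
[228.  182.4]
ball [257.8 200.3] coupler top [257.8 187.1]
[272.4 227.8]
[271.2 227.7]
[270.4 227.6]
ball [260.3 203.6] coupler top [260.9 203. ]
```

View pics/s1z.png

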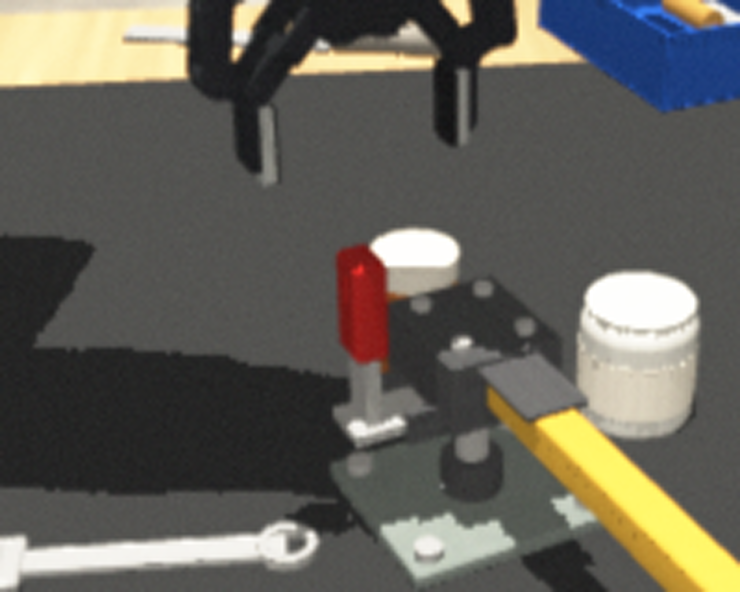

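View pics/t1.png

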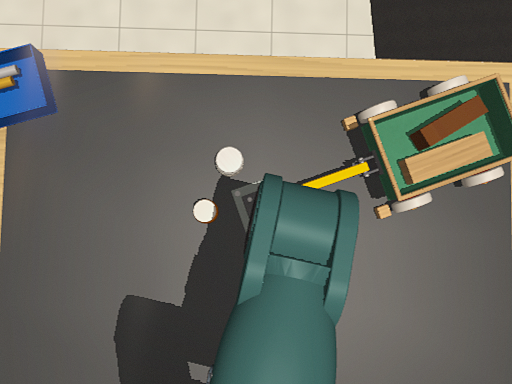

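In the side view the open fingertips are at (202,149) and (254,139), so their midpoint lines up with the grip. I descend, then close.

Call:
apply_moves(
  commands=[
    [0,0,0,0,0,0.02,0],
    [0,0,0,0,0,0.04,0],
    [0,0,0,0,0,0.06,0],
    [0,0,0,0,0,0.077,0],
    [0,0,0,0,0,0.077,0],
  ],
)

```text
t: 3.7
eef_pos: [506.1, -18.7, 123.0]
tcp_rot: [-0.001, 0.57, 0.821, -0.001]
contact_force: [-0.9, 0.2, 0.9]
gripper_width: 0.999
```

```bash
python3 - <<'E'
from h import *
s=grab('side','s2.png')
cv2.imwrite('pics/s2z.png',cv2.cvtColor(cv2.resize(s['img'][100:260,130:330],None,fx=3.7,fy=3.7,interpolation=cv2.INTER_CUBIC),cv2.COLOR_RGB2BGR))
E
```

```text
(no output)
```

View pics/s2z.png

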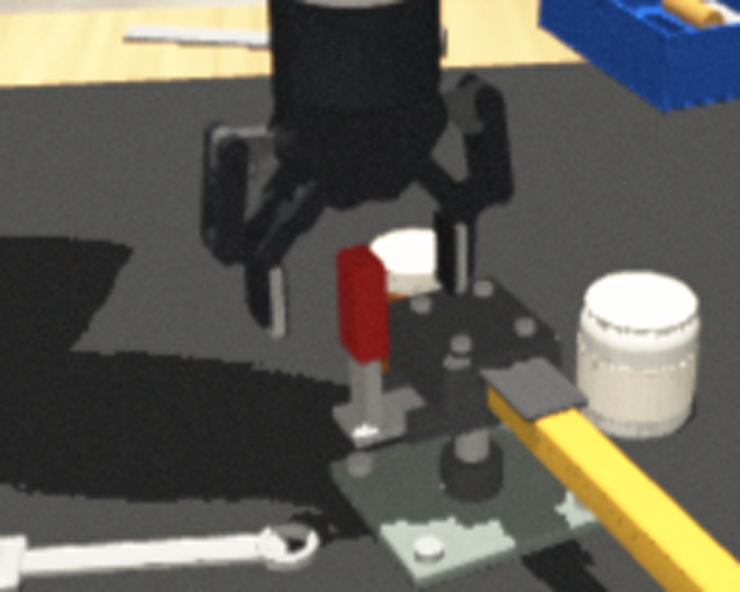

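The grip at crop (360,305) sits midway between the open fingers at (275,330) and (460,285), and the right finger is above the coupler. I close now.

Call:
apply_moves(
  commands=[
    [0,0,0,0,0,0,255],
    [0,0,0,0,0,0,255],
    [0,0,0,0,0,0,255],
    [0,0,0,0,0,0,255],
    [0,0,0,0,0,0,255],
  ],
  force=60,
)

```text
t: 4.25
eef_pos: [505.7, -19.4, 124.6]
tcp_rot: [-0.001, 0.57, 0.821, -0.001]
contact_force: [-3.4, -3.2, 15.0]
gripper_width: 0.199
```

Call:
apply_moves(
  commands=[
    [0,0,0,0,0,0,255],
    [0,0,0,0,0,0,255],
    [0,0,0,0,0,0,255],
    [0,0,0,0,0,0,255],
    [0,0,0,0,0,0,255],
  ],
)

```text
t: 4.75
eef_pos: [505.9, -19.3, 124.8]
tcp_rot: [-0.0, 0.57, 0.821, -0.001]
contact_force: [-10.7, -4.2, 13.0]
gripper_width: 0.207
```

Call:
apply_moves(
  commands=[
    [0,0,0,0,-0.003,0,255],
    [0,0,0,0,-0.006,0,255],
    [0,0,0,0,-0.009,0,255],
    [0,0,0,0,-0.012,0,255],
    [0,0,0,0,-0.013,0,255],
  ],
)

```text
t: 5.25
eef_pos: [495.9, -23.2, 124.7]
tcp_rot: [0.001, 0.57, 0.822, 0.001]
contact_force: [7.4, 4.5, -0.4]
gripper_width: 0.204
```

Call:
apply_moves(
  commands=[
    [0,0,0,0,0,0,255],
    [0,0,0,0,0,0,255],
    [0,0,0,0,0,0,255],
    [0,0,0,0,0,0,255],
    [0,0,0,0,0,0,255],
  ],
)

```text
t: 5.75
eef_pos: [496.2, -23.1, 124.8]
tcp_rot: [0.001, 0.57, 0.822, 0.001]
contact_force: [8.6, 4.7, -0.3]
gripper_width: 0.203
```

```bash
python3 - <<'E'
from h import *
s=grab('side','s3.png')
o=ctrl.get_obs();print(o['eef_pos'],o['contact_force'],o['wrist_torque'])
cv2.imwrite('pics/s3z.png',cv2.cvtColor(cv2.resize(s['img'][100:260,130:330],None,fx=3.7,fy=3.7,interpolation=cv2.INTER_CUBIC),cv2.COLOR_RGB2BGR))
E
```

```text
[496.17349727 -23.13523547 124.71859289] [ 8.46262781  3.53997987 -1.52591845] [ 0.75262741 -1.28462392  0.24091462]
```

View pics/s3z.png

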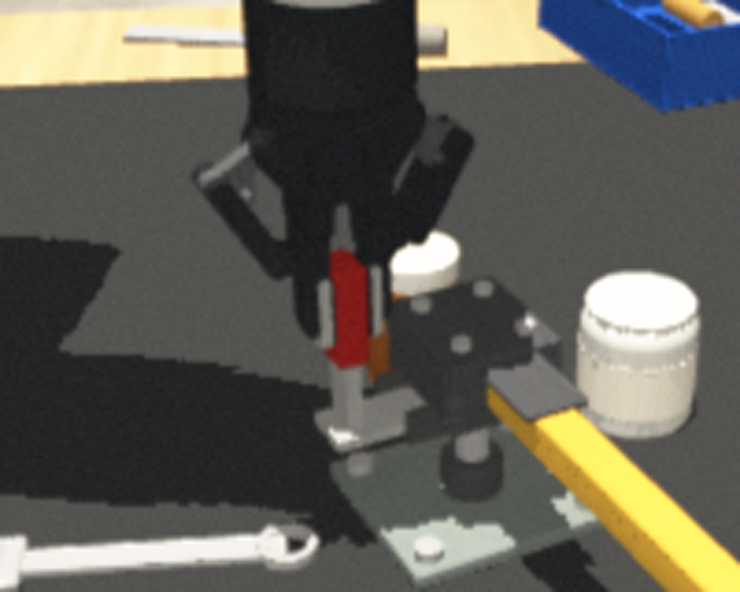

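The latch slide has come out about 10–12 mm: a pull of about 9 N, and the gap to the coupler has visibly grown. The tongue is still down. Next I lift along the arc about the hinge, tilting the tool with it (rotation about tool +y).

Call:
apply_moves(
  commands=[
    [0,0.035,0,-0.0012,0,-0.0091,255],
    [0,0.07,0,-0.0027,0,-0.0181,255],
    [0,0.105,0,-0.0045,0,-0.0271,255],
    [0,0.14,0,-0.0067,0,-0.036,255],
    [0,0.175,0,-0.0091,0,-0.0448,255],
  ],
)

```text
t: 6.3
eef_pos: [499.0, -31.8, 169.7]
tcp_rot: [-0.072, 0.568, 0.818, 0.051]
contact_force: [6.8, 3.9, -4.8]
gripper_width: 0.206
```

```bash
python3 - <<'E'
from h import *
s=grab('side','s4.png')
o=ctrl.get_obs();print(o['eef_pos'],o['contact_force'],o['wrist_torque'],o['gripper_width'])
cv2.imwrite('pics/s4z.png',cv2.cvtColor(cv2.resize(s['img'][60:260,130:330],None,fx=3,fy=3,interpolation=cv2.INTER_CUBIC),cv2.COLOR_RGB2BGR))
E
```

```text
[499.56480765 -32.22257062 170.56772839] [ 4.00117927 11.51496287 -0.72570559] [ 2.02411768 -0.56145236  0.10169417] 0.20211933680805735
```

View pics/s4z.png

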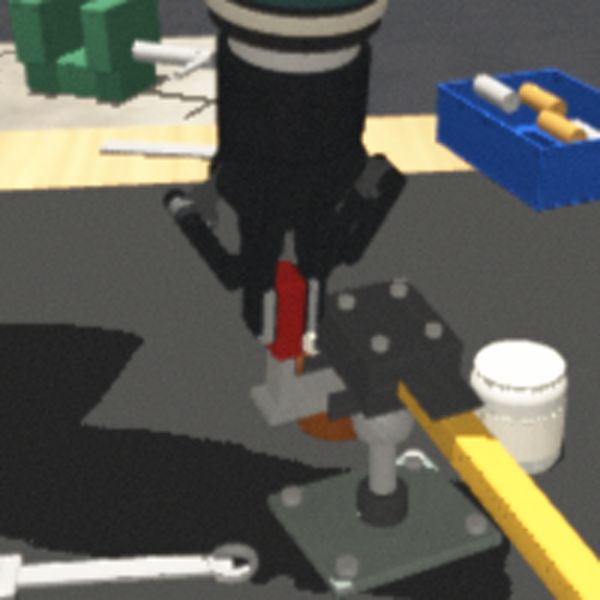

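The coupler has risen with the gripper, and the ball is visible below it at about crop (383,420). I continue lifting.

Call:
apply_moves(
  commands=[
    [0,0.035,0,-0.0012,0,-0.0091,255],
    [0,0.07,0,-0.0027,0,-0.0181,255],
    [0,0.105,0,-0.0045,0,-0.0271,255],
    [0,0.14,0,-0.0067,0,-0.036,255],
    [0,0.175,0,-0.0091,0,-0.0448,255],
  ],
)

```text
t: 6.85
eef_pos: [504.8, -47.6, 212.0]
tcp_rot: [-0.143, 0.561, 0.809, 0.101]
contact_force: [8.7, 3.0, -4.2]
gripper_width: 0.199
```

Call:
apply_moves(
  commands=[
    [0,0,0,0,0,0,255],
    [0,0,0,0,0,0,255],
    [0,0,0,0,0,0,255],
    [0,0,0,0,0,0,255],
    [0,0,0,0,0,0,255],
  ],
)

```text
t: 7.35
eef_pos: [504.8, -47.5, 211.6]
tcp_rot: [-0.142, 0.561, 0.809, 0.1]
contact_force: [6.9, 4.1, -2.7]
gripper_width: 0.202
```

```bash
python3 - <<'E'
from h import *
s=grab('side','s5.png');t=grab('top','t5.png')
o=ctrl.get_obs();print(o['eef_pos'],o['contact_force'],o['wrist_torque'],o['gripper_width'],abs(o['joint_vel']).max())
P=o['eef_pos']-[562.6,2.2,0];X=np.array([.935,.354]);Y=np.array([-.354,.935])
print('rig xy',P[:2]@X,P[:2]@Y)
th=np.arctan2(P[2]-95,P[:2]@Y+260)-np.arctan2(29.7,260);print('theta',th,'rise',260*np.sin(th)-10*np.cos(th)+10)
cv2.imwrite('pics/s5z.png',cv2.cvtColor(cv2.resize(s['img'][20:260,100:380],None,fx=2.4,fy=2.4,interpolation=cv2.INTER_CUBIC),cv2.COLOR_RGB2BGR))
# bystanders by top view
for f in('top0.npz','t5.npz'):
    d=load(f);h=cv2.cvtColor(d['img'],cv2.COLOR_RGB2HSV);mk=((h[...,1]<60)&(h[...,2]>200)).astype(np.uint8);mk[:140]=0;mk[:,250:]=0;mk[240:]=0
    n,l,st,ce=cv2.connectedComponentsWithStats(mk);print(f,[(ce[i].round(1),st[i,4]) for i in range(1,n) if st[i,4]>100])
E
```

```text
[504.74850268 -47.46941261 211.61169494] [ 7.47492292  2.74455363 -2.95616146] [ 0.1818794  -1.34345786 -0.28437511] 0.20004847710926418 0.001187341597843995
rig xy -71.67412205683661 -25.961470739474745
theta 0.34851569734340004 rise 89.39200395477266
top0.npz [(array([229. , 159.3]), np.int32(514)), (array([204.2, 210.6]), np.int32(388))]
t5.npz [(array([229. , 159.3]), np.int32(514)), (array([204.2, 210.6]), np.int32(388))]
```

View pics/s5z.png

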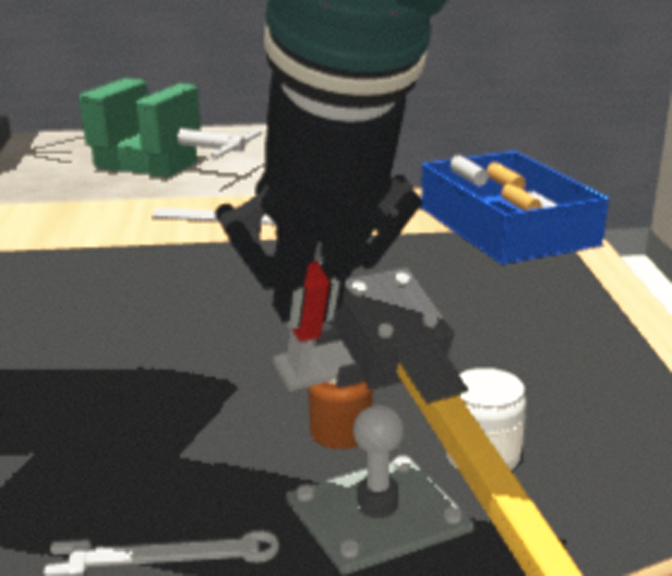

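The coupler is well clear of the ball at crop (378,428), the red grip is firmly between the pads, and the jar and tin have not moved. The wrench ring is at side pixel about (209,247), against (208,247) at the start. I hand the job in.

```bash
python3 -c "
from h import *
print(ctrl.sign_off())"
```

```text
the job is handed in; nothing more can be done
None
```

The wagon is unhitched, and I handed the job in with the gripper still holding the tongue up by the latch grip. No verdict was reported.

- **Latch:** I gripped the red latch grip across its 18 mm width and pulled it straight out while the tongue was down. The TCP moved about 10.4 mm against a spring force of about 9 N, past the 7 mm the tooth needs.
- **Lift:** I then raised the tongue along the arc about its hinge, tilting the tool with it.
- **Hold:** The last reading puts the coupler about 89 mm above the ball, worked out from the TCP pose and the hinge geometry. The jaw opening is steady at 0.20, and the joints are still (under 0.002 rad/s).
- **Bystanders:** In the top view, the jar and tin are at the same pixels as at the start. In the side view, the wrench is within about 1 pixel of where it was.
- **Time:** It took about 7.5 s of the 35 s allowed.

No check failed. The side view agrees with the readings. Latch travel and coupler height are inferred, as the state reports neither.

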